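# Pack the lamp columns of one finish and shut the keeper

### The job

After the dinner, pack lamp columns for transport: the complete lamp standing next to the rack shows which finish, bronze or black, goes in it. Swing the rack's keeper bar fully open, pick every column of that finish out of the crate and lay each in a groove of its own, leave the other finish in the crate, then swing the keeper bar shut until it has clicked past its catch. Do not knock or shift the lamps and the drinking glasses.

Things in the scene. Friction and masses are not known exactly. Their poses are not given: they have to be found in the camera images.
- rack: wooden rack fixed to the table, base 130 (x) by 400 (y) by 10 mm, origin under its centre. Two combs at x = -30 and +30 mm (10 mm thick, tops 50 mm above the table) form five grooves along x, 24 mm wide, 52 mm apart, floor 35 mm above the table. A column lies with its shaft in both combs, its end caps outside them (8 mm play lengthwise)
- groove0 (a point): groove 0 of the rack: where the middle of a seated column's shaft lies (42 mm above the table, between the combs); x along the groove
- groove1 (a point): groove 1 of the rack: where the middle of a seated column's shaft lies (42 mm above the table, between the combs); x along the groove
- groove2 (a point): groove 2 of the rack: where the middle of a seated column's shaft lies (42 mm above the table, between the combs); x along the groove
- groove3 (a point): groove 3 of the rack: where the middle of a seated column's shaft lies (42 mm above the table, between the combs); x along the groove
- groove4 (a point): groove 4 of the rack: where the middle of a seated column's shaft lies (42 mm above the table, between the combs); x along the groove
- keeper (a joint): steel keeper bar, 16 mm thick, 350 mm long, 80 mm above the table, on an upright hinge at the rack's -y end. 0 = shut, along the rack's y across the middle of the grooves; grows to 1.9 rad as it swings towards the rack's -x; stays where left. At about 0.07 rad it passes a spring ball (5 to 10 N at the knob), which holds it shut below 0.05 rad
- keeper_knob (a point): middle of the red upright knob on the keeper bar, 18 mm across, reaching from 88 to 126 mm above the table, 120 mm from the hinge; point 106 mm above the table
- keeper_hinge (a point): hinge axis of the keeper bar, at the bar's height
- crate: shallow wooden crate fixed to the table, 284 (x) by 364 mm (y), walls 45 mm high, 8 mm thick, floor 6 mm thick, with an 8 mm high, 22 mm wide strip along the +y and -y walls; origin under its centre; holds a jumble of bronze and black columns
- lamp_bronze: complete bronze (copper-coloured) table lamp, 244 mm tall, base 90 mm and shade 100 mm across, origin under its base; stands just behind the rack or just behind the crate
- lamp_black: complete black table lamp, same shape; stands at the other of these two places
- bronze1: table-lamp column lying down: a round shaft 14 mm thick and 86 mm long between two square end caps (36 x 36 mm, 12 mm thick), 110 mm long in all, 160 g, bronze (copper-coloured) finish; origin at the middle of the shaft, x along the shaft (both ends alike); lying flat, its shaft is 18 mm above what it lies on; may be absent (None)
- bronze2: table-lamp column lying down: a round shaft 14 mm thick and 86 mm long between two square end caps (36 x 36 mm, 12 mm thick), 110 mm long in all, 160 g, bronze (copper-coloured) finish; origin at the middle of the shaft, x along the shaft (both ends alike); lying flat, its shaft is 18 mm above what it lies on; may be absent (None)
- bronze3: table-lamp column lying down: a round shaft 14 mm thick and 86 mm long between two square end caps (36 x 36 mm, 12 mm thick), 110 mm long in all, 160 g, bronze (copper-coloured) finish; origin at the middle of the shaft, x along the shaft (both ends alike); lying flat, its shaft is 18 mm above what it lies on; may be absent (None)
- bronze4: table-lamp column lying down: a round shaft 14 mm thick and 86 mm long between two square end caps (36 x 36 mm, 12 mm thick), 110 mm long in all, 160 g, bronze (copper-coloured) finish; origin at the middle of the shaft, x along the shaft (both ends alike); lying flat, its shaft is 18 mm above what it lies on; may be absent (None)
- bronze5: table-lamp column lying down: a round shaft 14 mm thick and 86 mm long between two square end caps (36 x 36 mm, 12 mm thick), 110 mm long in all, 160 g, bronze (copper-coloured) finish; origin at the middle of the shaft, x along the shaft (both ends alike); lying flat, its shaft is 18 mm above what it lies on; may be absent (None)
- black1: table-lamp column lying down: a round shaft 14 mm thick and 86 mm long between two square end caps (36 x 36 mm, 12 mm thick), 110 mm long in all, 160 g, black finish; origin at the middle of the shaft, x along the shaft (both ends alike); lying flat, its shaft is 18 mm above what it lies on; may be absent (None)
- black2: table-lamp column lying down: a round shaft 14 mm thick and 86 mm long between two square end caps (36 x 36 mm, 12 mm thick), 110 mm long in all, 160 g, black finish; origin at the middle of the shaft, x along the shaft (both ends alike); lying flat, its shaft is 18 mm above what it lies on; may be absent (None)
- black3: table-lamp column lying down: a round shaft 14 mm thick and 86 mm long between two square end caps (36 x 36 mm, 12 mm thick), 110 mm long in all, 160 g, black finish; origin at the middle of the shaft, x along the shaft (both ends alike); lying flat, its shaft is 18 mm above what it lies on; may be absent (None)
- black4: table-lamp column lying down: a round shaft 14 mm thick and 86 mm long between two square end caps (36 x 36 mm, 12 mm thick), 110 mm long in all, 160 g, black finish; origin at the middle of the shaft, x along the shaft (both ends alike); lying flat, its shaft is 18 mm above what it lies on; may be absent (None)
- black5: table-lamp column lying down: a round shaft 14 mm thick and 86 mm long between two square end caps (36 x 36 mm, 12 mm thick), 110 mm long in all, 160 g, black finish; origin at the middle of the shaft, x along the shaft (both ends alike); lying flat, its shaft is 18 mm above what it lies on; may be absent (None)
- tumbler1: clear drinking glass, 85 mm high, 76 mm across, bystander
- tumbler2: smoky drinking glass, 85 mm high, 76 mm across, bystander

How it is judged:
By the outcome, as a careful person would: the job done as asked, in the order asked, and still so for the second after the job is handed in, with the robot touching nothing.
Of bronze1, bronze2, bronze3, bronze4, bronze5 only 3 to 5 are there at a start; the rules pass over those that are not, and their reading is None.
Of black1, black2, black3, black4, black5 only 3 to 5 are there at a start; the rules pass over those that are not, and their reading is None.
At some moment in a run one of bronze1, black1, bronze2, black2, bronze3, black3, bronze4, black4, bronze5, black5 may be knocked a few centimetres aside while the robot is not near it.
Once in a run the grip may slacken for a moment while it holds something.
It also fails if it takes over 210 s, if anything falls off the work surface, if the arm or the gripper's body presses on something with over 40 N, if the wrist force passes 120 N, or if a joint passes its speed limit or range.

### The arm

A 6-joint arm with a two-finger parallel gripper is mounted at the origin on the work surface. World frame = base frame: x ahead of the robot, y to its left, z up, the work surface at z = 0. Lengths are in m, angles in rad, forces in N, time in s.
With the tool pointing down it reaches from about 0.3 to 0.775 m from the base axis. Payload 14.6 kg.
Tool frame: the origin (TCP) lies between the finger pads; the fingertips stand 22 mm ahead of it and the grasp point (between the pads) lies 3 mm ahead of it (ctrl.tip_reach is the distance from the TCP to the fingertips, in m); z points along the fingers, y is the direction in which the jaws open and shut (so a half turn about z gives the same grasp; the last joint's range is limited). The gripper opens to 94 mm and grips with 3 to 60 N. Pads are 16 mm wide; open, the fingers measure 119 mm over their backs; the gripper's body (75 mm by 177 mm) begins 78 mm behind the grasp point.
Start: joints at [1.076, 0.3, 1.521, -0, 1.321, -0.067], TCP at [0.228, 0.5, 0.227] pointing down, gripper open.
Joint ranges: [-3.03, 3.03], [-0.79, 2.21], [0.23, 2.52], [-1.04, 4.18], [0, 3.07], [-2.55, 2.55]. Speed limits (rad/s): [2.22, 2.22, 2.57, 3.14, 3.14, 3.14].

### API

Orientations are given as [roll, pitch, yaw] about the fixed x, y, z axes, in that order (R = Rz(yaw) Ry(pitch) Rx(roll)).
In Python, from station import ctrl gives the robot as it stands. The module is installed in compiled form; this text tells all that it offers.
- The arm moves only by the shell command python3 -m creep 'ROWS' [OPENING] [FORCE]. ROWS is a JSON object of lists of equal length, an entry for each row: "xyz": the shift along the tool's x, y, z in mm, a list of three; "spin": the turn about the tool's z in rad. In form: {"xyz": [[tx, ty, tz], ...], "spin": [spin, ...]}. A call has 1 to 5 rows; each row shifts and turns the commanded pose from where the row before left it, along the tool's axes as they then stand; what a row does not reach is not made up. A row lasts 1/8 s, in which the tool goes at most 62.5 mm and 10.7 degrees, less where a joint would pass 70% of its speed; a pose out of reach is approached as far as the arm can. A call with a gripper value outside its range is refused whole. OPENING is the finger opening in mm, from 0 to 94, set as the call begins (- or left out, the last holds). The fingers move at their own pace and stop on an object; FORCE is the grip in N (left out, the last holds). Time passes only in rows, so rows that do not move let the fingers close. It gives the time, the measured TCP pose, the force and the opening at its end, in the units of the state.
- ctrl.get_obs(): the state, without advancing time (a new reading comes with each control period).
- ctrl.camera(name): name is "scene" or "top" or "wrist"; returns the picture (420x560x3 uint8, red, green, blue); there is no depth.
- ctrl.camera_model(name): a dict with "fx", "fy", "cx", "cy" (pixels), "k1" (the pictures are not rectified: a ray, as slopes to the right and down, at radius r is drawn at 1 + k1 r^2 times it, then the intrinsics apply), "R" (3x3) and "t" (3): a world point X has camera coordinates R X + t. Camera axes: x right, y down, z forward; pixel columns grow to the right and rows downward; lengths in m; the calibration is good to about 2 mm. A picture is of the moment at which its call begins: read the wrist's pose just before it. camera_model takes no time and is no camera call; for the wrist camera it gives the pose at the moment of the call.
- ctrl.hand_in(): hands the job in, once; it reports no verdict.
The state is a dict: "time_s": time; "qpos": joint angles; "joint_vel": joint speeds; "tau": joint torques, N m; "ee_pos": TCP position; "eef_rot": TCP orientation; "force": force on the tool from outside, world axes, zero at the start; "moment": the same for the moment, N m; "grip_width": finger opening in m.
Only numpy, scipy, OpenCV 4.12 (cv2) and the standard library are available. Lean on these libraries where they do the work, as an engineer would, in place of code of your own. Each camera call takes 0.05 s, during which the arm holds its last target.

## Working session

There is one attempt and no reset: what is moved stays moved. The work goes in short steps, Python scripts to look and compute and a shell command to move; the robot and the scene stay as the last step left them, time stands still between calls to the robot, and variables do not carry over. Pictures are saved under pics/ and viewed, and the job is handed in when it is done.

```bash
mkdir -p pics; ls
python3 - <<'E'
from station import ctrl
import cv2
o=ctrl.get_obs()
for k,v in o.items(): print(k,v)
for n in ["scene","top","wrist"]:
    im=ctrl.camera(n); cv2.imwrite(f"pics/{n}0.png",im[:,:,::-1])
    m=ctrl.camera_model(n); print(n,m)
E
```

```text
pics
time_s 0.0
qpos [ 1.07641331e+00  3.00450767e-01  1.52158400e+00 -1.72523978e-05
  1.32069457e+00 -6.66024187e-02]
joint_vel [ 0.00074361 -0.00132245  0.00061299 -0.00101538  0.00099917 -0.00103229]
tau [-6.97155301e-04 -5.31798899e+01 -3.52729225e+01  7.08265649e-02
  2.44396616e-02 -9.28133227e-05]
ee_pos [0.22806335 0.50022539 0.22689623]
eef_rot [-3.14045738e+00 -5.89759953e-05  2.71381630e+00]
force [-0.15688327  0.74614646  0.1040398 ]
moment [-0.00873404  0.02457081 -0.01252279]
grip_width 0.09447295833892703
scene {'fx': 403.89467465128496, 'fy': 403.89467465128496, 'cx': 280.8621503890709, 'cy': 211.14624446056516, 'k1': -0.05059266976235981, 'R': array([[-0.67608603,  0.73679696,  0.00615759],
       [ 0.46790788,  0.43577861, -0.76886879],
       [-0.56918353, -0.51694027, -0.63937694]]), 't': array([ 0.4409098 , -0.214981  ,  1.62357943])}
top {'fx': 512.1714486129406, 'fy': 512.1714486129406, 'cx': 282.52737104013084, 'cy': 207.13346969749446, 'k1': -0.013102592874711218, 'R': array([[-0.07834942, -0.99692244, -0.0026474 ],
       [-0.97645364,  0.07727561, -0.20141193],
       [ 0.20099665, -0.01319544, -0.97950305]]), 't': array([0.01310659, 0.64760914, 1.13811964])}
wrist {'fx': 336.29145353050666, 'fy': 336.29145353050666, 'cx': 277.2055618616853, 'cy': 211.1335564136062, 'k1': 0.024657484631402517, 'R': array([[ 4.15168962e-01,  9.09744225e-01, -4.21556098e-04],
       [ 8.82773695e-01, -4.02748667e-01,  2.41876238e-01],
       [ 2.19875729e-01, -1.00791645e-01, -9.70307017e-01]]), 't': array([-0.5503289 , -0.02463457,  0.39067295])}
```

View pics/scene0.png

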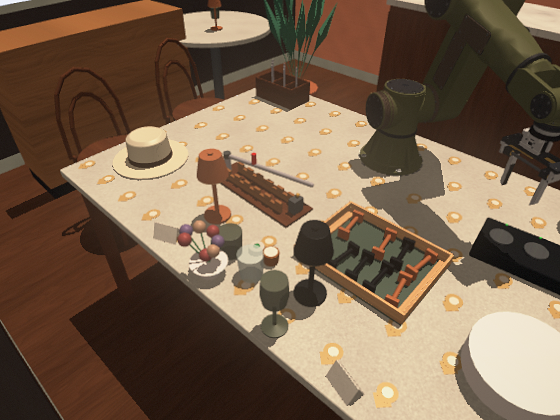

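View pics/top0.png

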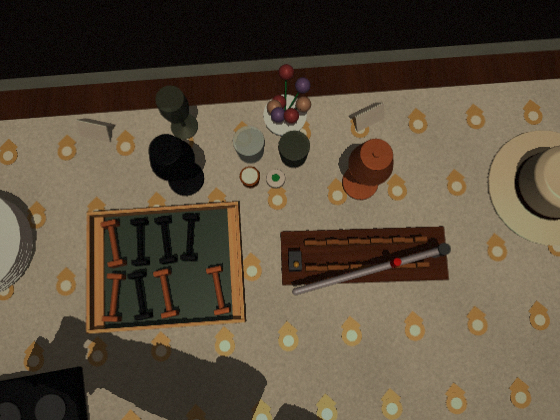

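View pics/wrist0.png

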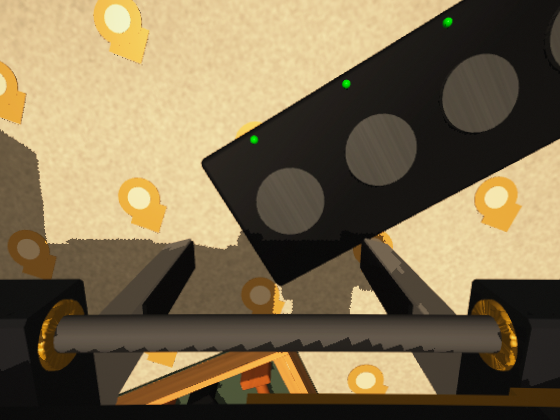

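The lamp beside the rack is bronze (top view, shade at (372,160)) and the black lamp is behind the crate, so the bronze columns go in the rack. The crate shows 4 bronze and 4 black columns. Next I'll measure them.

```bash
cat > h.py <<'E'
import numpy as np, cv2
from station import ctrl
def ray(m,u,v):
    d=np.array([(u-m['cx'])/m['fx'],(v-m['cy'])/m['fy']]); s=d.copy()
    for _ in range(20): s=d/(1+m['k1']*(s@s))
    R=np.array(m['R']);t=np.array(m['t'])
    return -R.T@t, R.T@np.array([s[0],s[1],1.])
def onplane(m,u,v,z):
    c,d=ray(m,u,v); return c+d*(z-c[2])/d[2]
def proj(m,X):
    c=np.array(m['R'])@np.array(X,float)+np.array(m['t']); s=c[:2]/c[2]; s=s*(1+m['k1']*(s@s))
    return np.array([m['fx']*s[0]+m['cx'],m['fy']*s[1]+m['cy']])
E
python3 - <<'E'
import cv2
im=cv2.imread('pics/top0.png')
cv2.imwrite('pics/top0c.png',cv2.resize(im[195:335,80:250],None,fx=4,fy=4,interpolation=cv2.INTER_CUBIC))
cv2.imwrite('pics/top0r.png',cv2.resize(im[215:305,270:460],None,fx=4,fy=4,interpolation=cv2.INTER_CUBIC))
E
```

```text
(no output)
```

View pics/top0c.png

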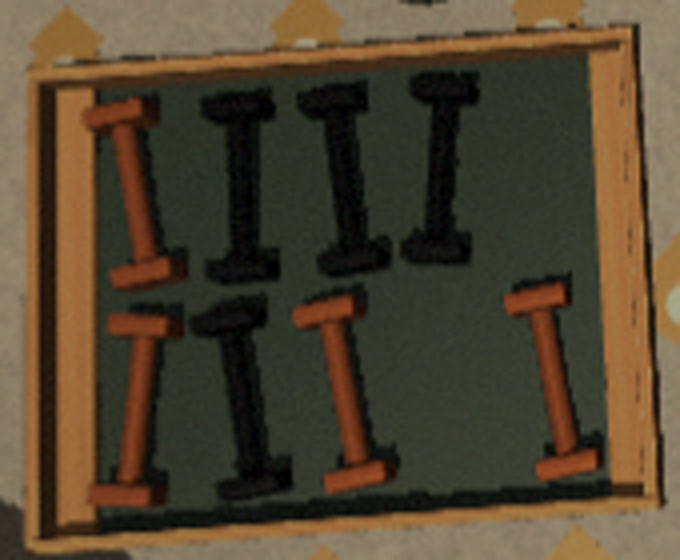

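View pics/top0r.png

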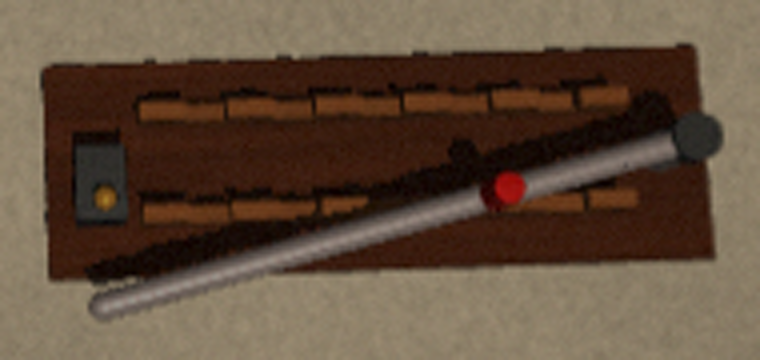

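Run:
```python
from h import *
m=ctrl.camera_model('top'); im=cv2.imread('pics/top0.png')
hsv=cv2.cvtColor(im,cv2.COLOR_BGR2HSV)
for p in [(113,243),(164,292),(92,260),(232,290)]: print(p,hsv[p[1],p[0]])
b,g,r=[im[:,:,i].astype(float) for i in range(3)]
mask=((r>70)&(g/r<0.50)&(b/r<0.4)).astype(np.uint8)
mask[:205]=0;mask[330:]=0;mask[:,:95]=0;mask[:,240:]=0
n,lab,st,ce=cv2.connectedComponentsWithStats(mask)
for i in range(1,n):
    if st[i,4]<60: continue
    ys,xs=np.where(lab==i); 
    (c,wh,a)=cv2.minAreaRect(np.c_[xs,ys].astype(np.float32))
    bx=cv2.boxPoints((c,wh,a)); 
    X=onplane(m,*c,0.006+0.03)
    if wh[0]<wh[1]: e1=(bx[0]+bx[3])/2;e2=(bx[1]+bx[2])/2
    else: e1=(bx[0]+bx[1])/2;e2=(bx[2]+bx[3])/2
    A=onplane(m,*e1,.036);B=onplane(m,*e2,.036); 
    if A[0]>B[0]:A,B=B,A
    d=B-A
    print(st[i,4],np.round(c,1),np.round(X[:2],4),'len',np.round(np.linalg.norm(d),3),'yaw',np.round(np.arctan2(d[1],d[0]),3))
def q(U,V): return 270+U/4-.375,215+V/4-.375
for n_,U,V,z in [('TL',43,67,.01),('TR',692,45,.01),('BR',714,257,.01),('BL',50,279,.01),('cUL',138,110,.05),('cUR',628,97,.05),('cLL',144,211,.05),('cLR',638,197,.05),('knob',511,187,.126),('hinge',698,135,.095),('bartip',97,306,.08)]+[('t%d'%U,U,100,.05) for U in (228,316,403,490,575)]:
    print(n_,np.round(onplane(m,*q(U,V),z)[:2],4))
c=lambda U,V:(80+U/4-.375,195+V/4-.375)
for n_,U,V in [('TL',28,70),('TR',635,28),('BR',660,505),('BL',30,550)]: print('crate',n_,np.round(onplane(m,*c(U,V),.045)[:2],4))
```

```text
(113, 243) [  9 194 117]
(164, 292) [  9 178 119]
(92, 260) [ 14 148  38]
(232, 290) [ 15 159 159]
247 [111.8 242.9] [0.598  0.3739] len 0.111 yaw 0.158
251 [217.4 289.7] [0.4685 0.1287] len 0.108 yaw 0.154
246 [164.6 293.1] [0.4704 0.2522] len 0.109 yaw 0.137
236 [112.  297.1] [0.4707 0.3751] len 0.109 yaw -0.131
TL [ 0.5984 -0.0286]
TR [ 0.5806 -0.4252]
BR [ 0.4519 -0.4202]
BL [ 0.4704 -0.0229]
cUL [ 0.5622 -0.0821]
cUR [ 0.5471 -0.3701]
cLL [ 0.503  -0.0804]
cLR [ 0.4884 -0.3681]
knob [ 0.4939 -0.2776]
hinge [ 0.5172 -0.3936]
bartip [ 0.4496 -0.048 ]
t228 [ 0.564  -0.1353]
t316 [ 0.5599 -0.1869]
t403 [ 0.5558 -0.2379]
t490 [ 0.5518 -0.2889]
t575 [ 0.5478 -0.3388]
crate TL [0.6758 0.4305]
crate TR [0.6727 0.0664]
crate BR [0.3927 0.0692]
crate BL [0.3953 0.4301]<stdin>:6: RuntimeWarning: divide by zero encountered in divide
<stdin>:6: RuntimeWarning: invalid value encountered in divide
```

Run:
```python
from h import *
m=ctrl.camera_model('top'); s=ctrl.camera_model('scene')
for n,u,v,z in [('bronze top',377,155,.244),('bronze base',359,187,.01),('black top',174,152,.244),('black base',188,180,.01),('clear',249,138,.085),('smoky',294,145,.085),('clear bot',250,155,.0)]:
    print(n,np.round(onplane(m,u,v,z),3))
for u,v in [(211,153),(312,225)]: print(np.round(onplane(s,u,v,.244),3))
w=ctrl.camera_model('wrist'); o=ctrl.get_obs()
from scipy.spatial.transform import Rotation as Ro
T=Ro.from_euler('xyz',o['eef_rot']).as_matrix()
print('cam in tool',T.T@(-w['R'].T@w['t']-o['ee_pos']), 'fwd',T.T@w['R'][2], 'right',T.T@w['R'][0])
```

```text
bronze top [ 0.703 -0.236  0.244]
bronze base [ 0.694 -0.232  0.01 ]
black top [0.742 0.177 0.244]
black base [0.746 0.191 0.01 ]
clear [0.816 0.029 0.085]
smoky [ 0.791 -0.077  0.085]
clear bot [0.801 0.033 0.   ]
[ 0.709 -0.229  0.244]
[0.753 0.189 0.244]
cam in tool [ 0.07040468  0.0005537  -0.15776758] fwd [-2.41929561e-01  2.95804082e-04  9.70293770e-01] right [-3.43951691e-04  9.99999865e-01 -3.90619970e-04]
```

```bash
python3 -m creep '{"xyz":[[0,0,0],[0,0,0],[0,0,0]],"spin":[-0.1425,-0.1425,-0.1425]}' 50 30
python3 -m creep '{"xyz":[[-19,-55,0],[-19,-55,0],[-19,-55,0],[-19,-55,0],[-19,-55,0]],"spin":[0,0,0,0,0]}'
python3 -m creep '{"xyz":[[-19,-55,0],[-19,-55,0],[-19,-55,0],[-19,-55,0],[-19,-55,0]],"spin":[0,0,0,0,0]}'
```

```text
time_s: 0.52
ee_pos: [0.2281, 0.5003, 0.2272]
eef_rot: [-3.141, -0.0, -3.137]
force: [-0.5, 0.0, -0.2]
grip_width: 0.0675
time_s: 1.15
ee_pos: [0.3232, 0.2236, 0.2275]
eef_rot: [3.142, 0.0, -3.141]
force: [1.0, 0.3, 0.5]
grip_width: 0.0499
time_s: 1.78
ee_pos: [0.4182, -0.0516, 0.2275]
eef_rot: [3.142, 0.0, 3.141]
force: [1.0, 1.2, -0.6]
grip_width: 0.0498
```

```bash
python3 -m creep '{"xyz":[[-19,-56.5,0],[-19,-56.5,0],[-19,-56.5,0],[-19,-56.5,0],[0,0,0]],"spin":[0,0,0,0,0]}'
python3 - <<'E'
from h import *
im=ctrl.camera('wrist'); cv2.imwrite('pics/w1.png',im[:,:,::-1])
m=ctrl.camera_model('wrist')
b,g,r=[im[:,:,i].astype(float)+1 for i in (2,1,0)]
k=((r>110)&(g/r<.3)&(b/r<.3)).astype(np.uint8)
n,l,st,ce=cv2.connectedComponentsWithStats(k); print(st[1:][st[1:,4]>50],ce[1:][st[1:,4]>50])
for n_,X in [('knob',(.494,-.278,.126)),('hinge',(.517,-.394,.08))]: print(n_,proj(m,X))
print(ctrl.get_obs()['ee_pos'])
E
```

```text
time_s: 2.4
ee_pos: [0.4939, -0.2784, 0.226]
eef_rot: [3.141, -0.002, 3.138]
force: [-0.0, 1.2, -0.3]
grip_width: 0.0503
[[271 199  21  29 448]] [[280.36383929 214.16964286]]
knob [274.35596815 218.73028448]
hinge [151.58803841 229.85729486]
[ 0.4936668  -0.27663229  0.22633194]
```

View pics/w1.png

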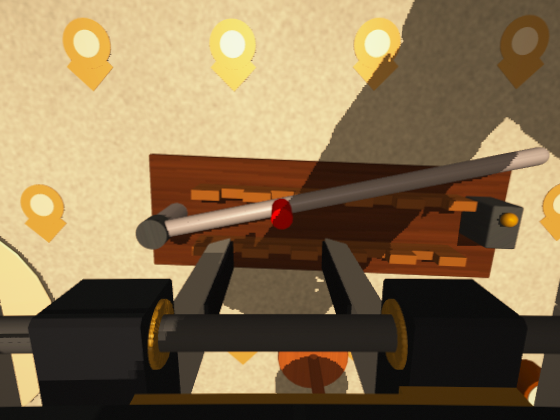

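```bash
python3 - <<'E'
from h import *
m=ctrl.camera_model('wrist')
for n,u,v,z in [('knobmid',280.4,214.2,.107),('knobtop',282.5,217.5,.126),('hinge',152,233,.09),('c',150,154,.01),('c',510,170,.01),('c',490,277,.01),('c',155,263,.01)]: print(n,np.round(onplane(m,u,v,z),4))
E
python3 - <<'E'
import cv2
im=cv2.imread('pics/w1.png')
cv2.imwrite('pics/w1c.png',cv2.resize(im[145:285,140:540],None,fx=2,fy=2,interpolation=cv2.INTER_CUBIC))
E
```

```text
knobmid [ 0.4952 -0.273   0.107 ]
knobtop [ 0.493  -0.2715  0.126 ]
hinge [ 0.5169 -0.39    0.09  ]
c [ 0.4517 -0.4149  0.01  ]
c [ 0.4706 -0.0194  0.01  ]
c [ 0.5981 -0.0222  0.01  ]
c [ 0.5795 -0.4209  0.01  ]
```

View pics/w1c.png

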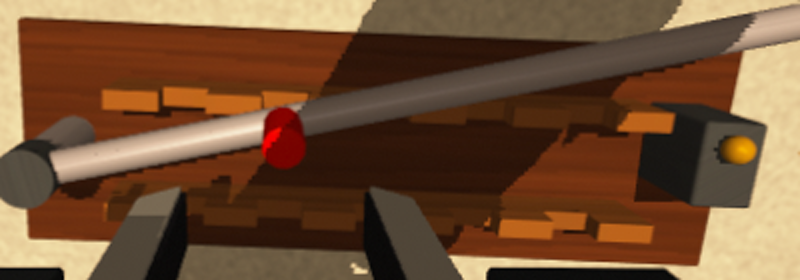

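```bash
python3 -m creep '{"xyz":[[0,2,36],[0,0,36],[0,0,36],[0,0,0]],"spin":[0,0,0,0]}' 50 20
python3 -m creep '{"xyz":[[0,0,0],[0,0,0],[0,0,0],[0,0,0],[0,0,0]],"spin":[0,0,0,0,0]}' 0 20
```

```text
time_s: 2.95
ee_pos: [0.493, -0.272, 0.1178]
eef_rot: [3.139, -0.004, -3.141]
force: [-0.0, 0.2, 0.9]
grip_width: 0.0501
time_s: 3.58
ee_pos: [0.4945, -0.2752, 0.1204]
eef_rot: [-3.138, 0.002, 3.141]
force: [2.2, -10.7, -1.5]
grip_width: 0.0175
```

```bash
python3 - <<'E'
import numpy as np
a=np.linspace(.198,1.875,11)
P=np.c_[517-120*np.sin(a),-393.6+120*np.cos(a)]; D=np.diff(P,axis=0)
for d in D: print([round(-d[0],1),round(d[1],1),0])
E
python3 -m creep '{"xyz":[[0,-3,0],[0,0,0],[0,0,0]],"spin":[0,0,0]}'
```

```text
[np.float64(19.3), np.float64(-5.6), 0]
[np.float64(18.1), np.float64(-8.7), 0]
[np.float64(16.4), np.float64(-11.6), 0]
[np.float64(14.2), np.float64(-14.2), 0]
[np.float64(11.6), np.float64(-16.4), 0]
[np.float64(8.8), np.float64(-18.1), 0]
[np.float64(5.6), np.float64(-19.3), 0]
[np.float64(2.3), np.float64(-20.0), 0]
[np.float64(-1.1), np.float64(-20.1), 0]
[np.float64(-4.4), np.float64(-19.6), 0]
time_s: 3.95
ee_pos: [0.4941, -0.2756, 0.1202]
eef_rot: [3.14, 0.0, -3.142]
force: [-1.5, 9.7, 8.9]
grip_width: 0.0176
```

```bash
python3 -m creep '{"xyz":[[19,-4,0],[18,-9,0],[16.5,-11.5,0],[14,-14,0],[11.5,-16.5,0]],"spin":[0,0,0,0,0]}' 0 12
python3 -m creep '{"xyz":[[0,0,0],[0,0,0]],"spin":[0,0]}'
```

```text
time_s: 4.58
ee_pos: [0.4133, -0.3307, 0.1194]
eef_rot: [3.138, -0.003, -3.141]
force: [-5.8, 9.1, 3.4]
grip_width: 0.0175
time_s: 4.82
ee_pos: [0.4133, -0.3314, 0.1194]
eef_rot: [3.14, -0.003, 3.141]
force: [-9.6, 4.4, 5.1]
grip_width: 0.018
```

```bash
python3 -m creep '{"xyz":[[8.5,-18,0],[5.5,-19.3,0],[2.3,-20,0],[-1.2,-20,0],[-4,-17,0]],"spin":[0,0,0,0,0]}'
python3 -m creep '{"xyz":[[0,0,0],[0,0,0]],"spin":[0,0]}'
```

```text
time_s: 5.45
ee_pos: [0.4032, -0.4265, 0.1194]
eef_rot: [3.141, -0.001, 3.141]
force: [-2.1, 3.6, 2.1]
grip_width: 0.018
time_s: 5.7
ee_pos: [0.4032, -0.4263, 0.1193]
eef_rot: [-3.141, -0.001, 3.141]
force: [-5.5, -3.5, -1.4]
grip_width: 0.0178
```

Run:
```python
from h import *
for n in ('top','scene'):
    im=ctrl.camera(n); cv2.imwrite(f'pics/{n}1.png',im[:,:,::-1])
```

```text
(no output)
```

View pics/top1.png

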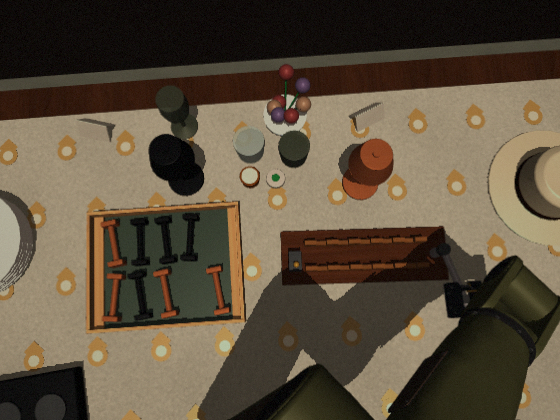

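```bash
python3 -m creep '{"xyz":[[-1.2,-4,0],[0,0,0]],"spin":[0,0]}'
python3 -m creep '{"xyz":[[-1.2,-4,0],[0,0,0]],"spin":[0,0]}'
```

```text
time_s: 6.05
ee_pos: [0.4042, -0.427, 0.1189]
eef_rot: [3.134, -0.003, -3.141]
force: [-9.1, 22.7, 9.8]
grip_width: 0.0178
time_s: 6.3
ee_pos: [0.4053, -0.4307, 0.1187]
eef_rot: [3.134, -0.004, -3.141]
force: [-9.9, 23.6, 8.8]
grip_width: 0.0251
```

```bash
python3 -m creep '{"xyz":[[1,7,0],[0,0,0],[0,0,0]],"spin":[0,0,0]}' 50 20
python3 -m creep '{"xyz":[[0,0,-50],[0,0,-55],[0,0,0]],"spin":[0,0,0]}'
```

```text
time_s: 6.68
ee_pos: [0.4053, -0.4272, 0.1197]
eef_rot: [-3.141, 0.0, 3.141]
force: [-0.5, -0.9, -0.3]
grip_width: 0.0491
time_s: 7.05
ee_pos: [0.4061, -0.4282, 0.2289]
eef_rot: [-3.136, 0.005, 3.141]
force: [-0.3, 0.5, -0.9]
grip_width: 0.0501
```

Run:
```python
from h import *
im=ctrl.camera('wrist'); cv2.imwrite('pics/w2.png',im[:,:,::-1])
m=ctrl.camera_model('wrist'); o=ctrl.get_obs(); print(o['ee_pos'])
b,g,r=[im[:,:,i].astype(float)+1 for i in (2,1,0)]
k=((r>90)&(g/r<.3)&(b/r<.3)).astype(np.uint8)
n,l,st,ce=cv2.connectedComponentsWithStats(k)
for i in range(1,n):
    if st[i,4]>50: print(st[i],ce[i],onplane(m,*ce[i],.107))
```

```text
[ 0.40550158 -0.42750606  0.22597026]
[270 193  21  29 471] [280.22292994 207.54989384] [ 0.40158095 -0.42447621  0.107     ]
```

View pics/w2.png

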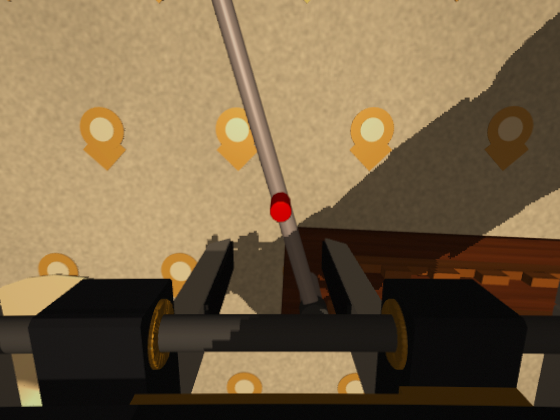

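```bash
python3 -m creep '{"xyz":[[-5,52,-6],[-5,52,-6],[-5,52,-6],[-5,52,-6],[-5,52,-6]],"spin":[0,0,0,0,0]}'
python3 -m creep '{"xyz":[[-5,52,-6],[-5,52,-6],[-5,52,-6],[-5,52,-6],[-5,52,-6]],"spin":[0,0,0,0,0]}'
python3 -m creep '{"xyz":[[-5,54,-6],[-5,54,-6],[0,0,0],[0,0,0]],"spin":[0,0,0,0]}'
cat > cols.py <<'E'
from h import *
import sys
def find(cam,tag,zt=.036,save=True):
    o0=ctrl.get_obs(); m=ctrl.camera_model(cam); im=ctrl.camera(cam)
    cv2.imwrite(f'pics/{tag}.png',im[:,:,::-1])
    b,g,r=[im[:,:,i].astype(float)+1 for i in (2,1,0)]
    mask=((r>60)&(g/r<0.52)&(b/r<0.42)).astype(np.uint8)
    mask=cv2.morphologyEx(mask,cv2.MORPH_OPEN,np.ones((2,2),np.uint8))
    n,lab,st,ce=cv2.connectedComponentsWithStats(mask)
    for i in range(1,n):
        if st[i,4]<150: continue
        ys,xs=np.where(lab==i)
        c,wh,a=cv2.minAreaRect(np.c_[xs,ys].astype(np.float32)); bx=cv2.boxPoints((c,wh,a))
        if wh[0]<wh[1]: e1=(bx[0]+bx[3])/2;e2=(bx[1]+bx[2])/2
        else: e1=(bx[0]+bx[1])/2;e2=(bx[2]+bx[3])/2
        A=onplane(m,*e1,zt);B=onplane(m,*e2,zt)
        if A[0]>B[0]:A,B=B,A
        d=B-A; L=np.linalg.norm(d); X=(A+B)/2
        if not(.05<L<.2): continue
        if not(-.6<X[1]<.5 and .3<X[0]<.7): continue
        print(cam,st[i,4],'px',np.round(c),'xy',np.round(X[:2],4),'len',round(L,3),'yaw',round(float(np.arctan2(d[1],d[0])),3))
    print('tcp',np.round(o0['ee_pos'],4),np.round(o0['eef_rot'],3))
if __name__=='__main__': find(sys.argv[1],sys.argv[2],float(sys.argv[3]) if len(sys.argv)>3 else .036)
E
python3 cols.py wrist w3; python3 cols.py top top2
```

```text
time_s: 7.72
ee_pos: [0.4299, -0.1653, 0.2533]
eef_rot: [3.141, -0.002, 3.141]
force: [0.2, -0.8, 0.4]
grip_width: 0.0501
time_s: 8.35
ee_pos: [0.4551, 0.0947, 0.2833]
eef_rot: [-3.141, -0.002, 3.141]
force: [0.8, -0.7, -0.1]
grip_width: 0.0501
time_s: 8.85
ee_pos: [0.4652, 0.2005, 0.2952]
eef_rot: [-3.141, -0.002, 3.141]
force: [0.8, -0.4, 0.1]
grip_width: 0.0497
wrist 1340 px [223. 188.] xy [0.4704 0.1329] len 0.111 yaw 0.129
wrist 1229 px [320. 190.] xy [0.4727 0.2555] len 0.112 yaw 0.166
wrist 1501 px [416. 190.] xy [0.4727 0.3746] len 0.113 yaw -0.113
wrist 5055 px [ 59. 229.] xy [ 0.5219 -0.0786] len 0.151 yaw 1.524
wrist 1714 px [ 29. 237.] xy [ 0.5333 -0.118 ] len 0.074 yaw 1.509
wrist 723 px [407. 257.] xy [0.5606 0.3726] len 0.061 yaw 0.482
tcp [0.4652 0.2005 0.2952] [-3.141e+00 -2.000e-03  3.141e+00]
top 187 px [110. 237.] xy [0.6124 0.3781] len 0.078 yaw 0.028
top 203 px [422. 232.] xy [ 0.5649 -0.3653] len 0.096 yaw 1.492
tcp [0.4653 0.2001 0.2956] [-3.141e+00 -1.000e-03  3.140e+00]
```

View pics/w3.png

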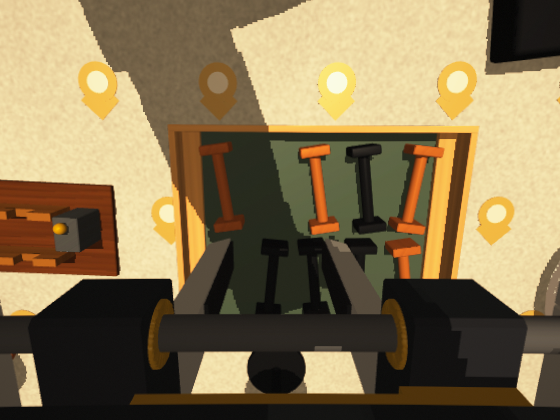

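```bash
python3 -m creep '{"xyz":[[-2.5,-35,50],[-2.5,-34,50],[0,0,55],[0,0,50],[0,0,30]],"spin":[0,0,-0.07,-0.07,0]}' 32 20
python3 -m creep '{"xyz":[[0,0,0],[0,0,0]],"spin":[0,0]}'
python3 cols.py wrist w4; python3 cols.py top top3
```

```text
time_s: 9.57
ee_pos: [0.4694, 0.1306, 0.0592]
eef_rot: [-3.141, -0.002, -3.003]
force: [0.3, 0.0, 0.1]
grip_width: 0.0318
time_s: 9.82
ee_pos: [0.4711, 0.1316, 0.0628]
eef_rot: [3.142, 0.002, -3.003]
force: [-0.2, -0.3, 0.1]
grip_width: 0.0322
wrist 5372 px [276. 231.] xy [0.4623 0.1306] len 0.099 yaw 0.138
wrist 4169 px [489. 247.] xy [0.4537 0.2532] len 0.083 yaw 0.305
wrist 3968 px [ 21. 256.] xy [ 0.4957 -0.0131] len 0.075 yaw -0.038
tcp [0.4711 0.1316 0.0628] [ 3.142e+00  2.000e-03 -3.003e+00]
top 296 px [113. 244.] xy [0.5952 0.3711] len 0.11 yaw 0.158
top 374 px [315. 237.] xy [ 0.5735 -0.1101] len 0.158 yaw 1.545
top 268 px [412. 255.] xy [ 0.514  -0.3335] len 0.084 yaw -1.375
top 670 px [353. 255.] xy [ 0.5247 -0.1956] len 0.194 yaw 1.517
top 589 px [405. 275.] xy [ 0.4684 -0.312 ] len 0.175 yaw 1.55
top 715 px [326. 278.] xy [ 0.4769 -0.1255] len 0.195 yaw 1.492
top 304 px [113. 298.] xy [0.4687 0.3727] len 0.109 yaw -0.115
tcp [0.4712 0.1318 0.063 ] [ 3.142e+00  2.000e-03 -3.003e+00]
```

View pics/w4.png

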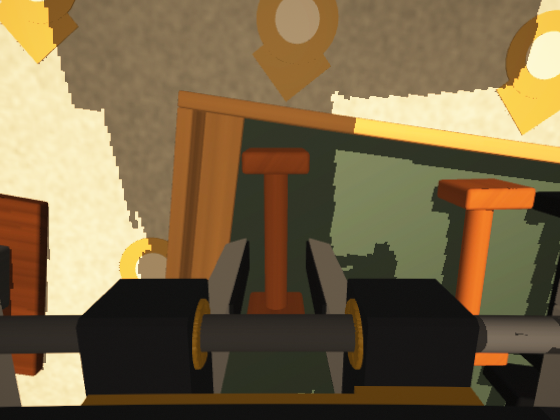

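```bash
python3 -m creep '{"xyz":[[0,0,18],[0,0,11],[0,0,0]],"spin":[0,0,0]}' 32 30
python3 -m creep '{"xyz":[[0,0,0],[0,0,0],[0,0,0],[0,0,0]],"spin":[0,0,0,0]}' 0 30
python3 -m creep '{"xyz":[[0,0,-30],[0,0,-35],[0,0,-35],[0,0,0]],"spin":[0,0,0,0]}'
python3 -c "
from h import *
cv2.imwrite('pics/w5.png',ctrl.camera('wrist')[:,:,::-1])"
```

```text
time_s: 10.3
ee_pos: [0.4702, 0.132, 0.0324]
eef_rot: [-3.142, -0.001, -3.002]
force: [-0.0, 0.1, 0.8]
grip_width: 0.0322
time_s: 10.8
ee_pos: [0.4706, 0.1321, 0.0329]
eef_rot: [-3.142, 0.001, -3.002]
force: [-0.8, 0.3, 6.8]
grip_width: 0.013
time_s: 11.3
ee_pos: [0.4712, 0.1323, 0.1343]
eef_rot: [3.141, 0.004, -3.002]
force: [-0.0, 0.3, -2.9]
grip_width: 0.0131
```

View pics/w5.png

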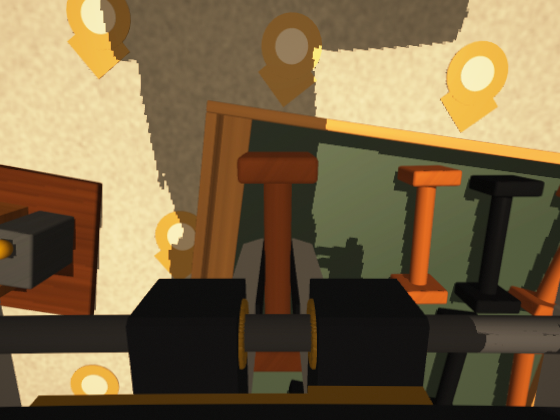

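```bash
python3 -m creep '{"xyz":[[0,0,0],[0,0,0],[-10,-57.6,0],[-10,-57.6,0],[-10,-57.6,0]],"spin":[0.092,0.092,0,0,0]}'
python3 -m creep '{"xyz":[[-10,-57.6,0],[-10,-57.6,0],[-10,-57.6,0],[-10,-57.6,0],[0,0,0]],"spin":[0,0,0,0,0]}'
python3 -m creep '{"xyz":[[0,0,20],[0,0,15],[0,0,0]],"spin":[0,0,0]}'
python3 -c "
from h import *
cv2.imwrite('pics/w6.png',ctrl.camera('wrist')[:,:,::-1])"
```

```text
time_s: 11.98
ee_pos: [0.492, -0.0435, 0.1307]
eef_rot: [3.141, -0.002, 3.098]
force: [0.6, 0.5, -0.8]
grip_width: 0.013
time_s: 12.6
ee_pos: [0.5214, -0.2768, 0.1298]
eef_rot: [3.14, -0.003, 3.093]
force: [-0.2, 0.5, -2.5]
grip_width: 0.0134
time_s: 12.98
ee_pos: [0.5218, -0.2729, 0.0956]
eef_rot: [3.14, -0.003, 3.098]
force: [0.5, 0.5, -1.8]
grip_width: 0.0132
```

View pics/w6.png

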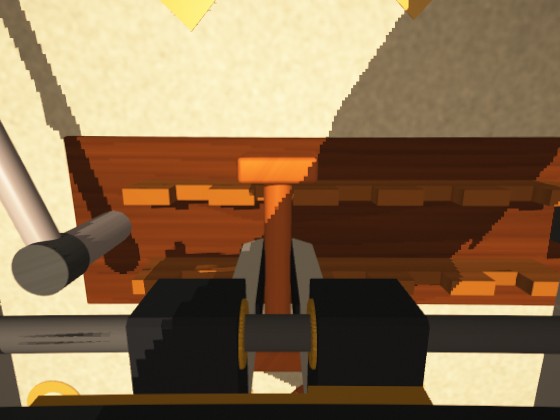

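```bash
python3 -c "
import cv2
im=cv2.imread('pics/w6.png')
cv2.imwrite('pics/w6c.png',cv2.convertScaleAbs(cv2.resize(im[165:215,110:470],None,fx=2.2,fy=4,interpolation=cv2.INTER_CUBIC),alpha=1.8))
from h import *
m=ctrl.camera_model('wrist')
for j in range(5):
  for s in (-12,12):
    x,y=-30,(j-2)*52+s
    X=[.5252+x/1e3*.999+y/1e3*.045,-.222-x/1e3*.045+y/1e3*.999,.05]
    print(j,s,proj(m,X).round(1),proj(m,X[:2]+[.035]).round(1))
"
```

```text
0 -12 [171.2 195. ] [178.2 190.6]
0 12 [210.2 195.1] [214.5 190.7]
1 -12 [255.4 195.1] [256.8 190.7]
1 12 [294.2 195.2] [293.  190.8]
2 -12 [339.4 195.2] [335.3 190.8]
2 12 [378.3 195.2] [371.7 190.8]
3 -12 [423.9 195.2] [414.2 190.8]
3 12 [463.3 195.2] [451.  190.8]
4 -12 [509.7 195.2] [494.2 190.7]
4 12 [550.  195.1] [531.7 190.7]
```

View pics/w6c.png

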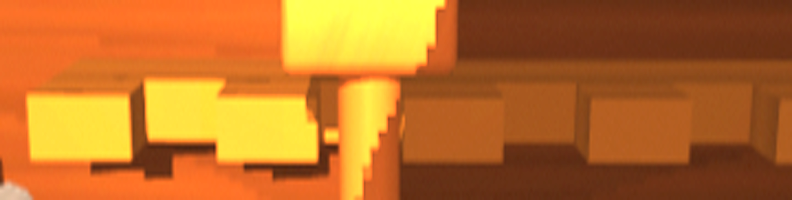

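```bash
python3 -m creep '{"xyz":[[-1,-1,20],[0,0,14],[0,0,7],[0,0,0]],"spin":[0,0,0,0]}'
```

```text
time_s: 13.52
ee_pos: [0.5232, -0.2748, 0.0558]
eef_rot: [3.141, -0.001, 3.097]
force: [-0.7, -0.2, -2.5]
grip_width: 0.0131
```

```bash
python3 -m creep '{"xyz":[[0,0,3],[0,0,0]],"spin":[0,0]}'
python3 -m creep '{"xyz":[[0,0,0],[0,0,0],[0,0,0]],"spin":[0,0,0]}' 30
python3 -m creep '{"xyz":[[0,0,-30],[0,0,-40],[0,0,0]],"spin":[0,0,0]}'
python3 -c "
from h import *
cv2.imwrite('pics/w7.png',ctrl.camera('wrist')[:,:,::-1])"
```

```text
time_s: 13.78
ee_pos: [0.5234, -0.2749, 0.0536]
eef_rot: [-3.141, 0.0, 3.097]
force: [0.6, -0.3, -1.8]
grip_width: 0.0133
time_s: 14.15
ee_pos: [0.5235, -0.275, 0.0537]
eef_rot: [-3.141, 0.0, 3.097]
force: [0.5, 0.0, -0.7]
grip_width: 0.03
time_s: 14.52
ee_pos: [0.5246, -0.2756, 0.1265]
eef_rot: [-3.139, 0.005, 3.097]
force: [-0.4, 1.2, -0.2]
grip_width: 0.0299
```

View pics/w7.png

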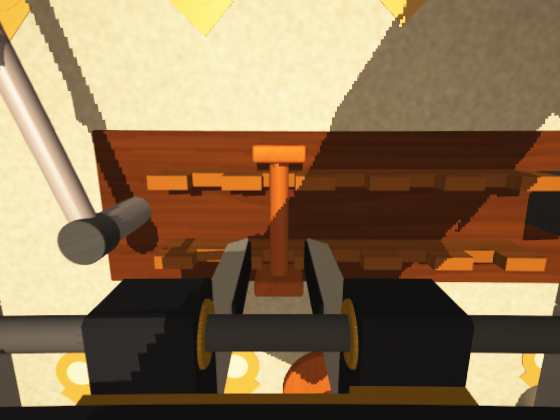

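```bash
python3 -m creep '{"xyz":[[7.7,52.7,0],[7.7,52.7,0],[7.7,52.7,0],[7.7,52.7,0],[7.7,52.7,0]],"spin":[0,0,0,0,0]}'
python3 -m creep '{"xyz":[[7.7,52.7,0],[7.7,52.7,0],[7.7,52.7,0],[7.7,52.7,0],[7.7,52.7,0]],"spin":[0,0,0,-0.097,-0.097]}'
python3 -m creep '{"xyz":[[0,0,0],[0,0,0]],"spin":[0,0]}'
python3 cols.py wrist w8; python3 cols.py top top4
```

```text
time_s: 15.2
ee_pos: [0.4957, -0.0083, 0.1223]
eef_rot: [3.142, -0.002, 3.097]
force: [0.2, -0.2, -0.9]
grip_width: 0.0299
time_s: 15.82
ee_pos: [0.4639, 0.2557, 0.1222]
eef_rot: [-3.141, -0.002, -2.989]
force: [0.7, 0.1, 0.7]
grip_width: 0.0303
time_s: 16.08
ee_pos: [0.4644, 0.2536, 0.1225]
eef_rot: [-3.141, -0.002, -2.992]
force: [-0.6, -0.4, -0.1]
grip_width: 0.0299
wrist 3472 px [276. 229.] xy [0.4721 0.2547] len 0.114 yaw 0.148
wrist 2121 px [448. 232.] xy [0.4539 0.3834] len 0.081 yaw 0.143
tcp [0.4644 0.2536 0.1225] [-3.141e+00 -2.000e-03 -2.992e+00]
top 300 px [113. 244.] xy [0.5959 0.372 ] len 0.111 yaw 0.154
top 1079 px [412. 255.] xy [ 0.5144 -0.3346] len 0.138 yaw 1.539
top 695 px [340. 277.] xy [ 0.4755 -0.1583] len 0.185 yaw 1.492
tcp [0.4647 0.2532 0.1227] [-3.141e+00 -1.000e-03 -2.993e+00]
```

View pics/w8.png

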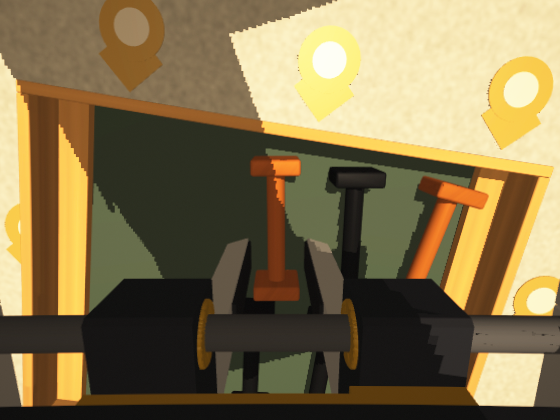

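```bash
python3 -m creep '{"xyz":[[-6.5,0,30],[0,0,35],[0,0,24],[0,0,0]],"spin":[0,0,0,0]}'
python3 -m creep '{"xyz":[[0,0,0],[0,0,0],[0,0,0],[0,0,0]],"spin":[0,0,0,0]}' 0 30
python3 -m creep '{"xyz":[[0,0,-30],[0,0,-35],[0,0,-35],[0,0,0]],"spin":[0,0,0,0]}'
python3 -c "
from h import *
cv2.imwrite('pics/w9.png',ctrl.camera('wrist')[:,:,::-1])"
```

```text
time_s: 16.68
ee_pos: [0.4706, 0.2538, 0.0331]
eef_rot: [-3.141, -0.003, -2.994]
force: [1.4, 0.5, 1.0]
grip_width: 0.0299
time_s: 17.18
ee_pos: [0.4718, 0.2552, 0.0356]
eef_rot: [3.141, 0.002, -2.992]
force: [-1.4, -4.2, 7.8]
grip_width: 0.013
time_s: 17.68
ee_pos: [0.4721, 0.2557, 0.137]
eef_rot: [3.14, 0.005, -2.992]
force: [-1.1, -0.0, -2.2]
grip_width: 0.0132
```

View pics/w9.png

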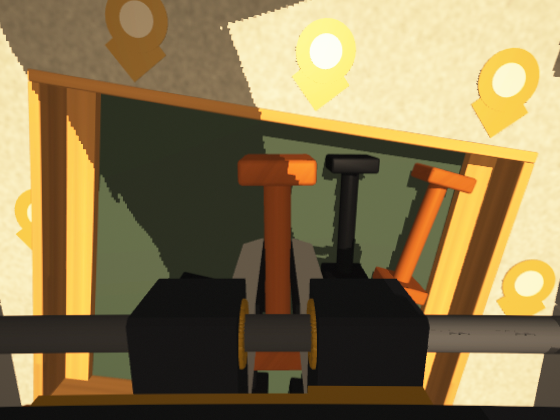

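```bash
python3 -m creep '{"xyz":[[0,0,0],[0,0,0],[-8.3,-52.7,0],[-8.3,-52.7,0],[-8.3,-52.7,0]],"spin":[0.097,0.097,0,0,0]}'
python3 -m creep '{"xyz":[[-8.3,-52.7,0],[-8.3,-52.7,0],[-8.3,-52.7,0],[-8.3,-52.7,0],[-8.3,-52.7,0]],"spin":[0,0,0,0,0]}'
python3 -m creep '{"xyz":[[-8.3,-52.7,0],[0,0,20],[0,0,15],[0,0,0],[0,0,0]],"spin":[0,0,0,0,0]}'
python3 -c "
from h import *
im=ctrl.camera('wrist')[:,:,::-1]
cv2.imwrite('pics/w10.png',im); m=ctrl.camera_model('wrist'); print(ctrl.get_obs()['ee_pos'])
cv2.imwrite('pics/w10c.png',cv2.convertScaleAbs(cv2.resize(im[150:215,110:470],None,fx=2.2,fy=4,interpolation=cv2.INTER_CUBIC),alpha=1.8))
for s in (-12,12):
    x,y=-30,s; X=[.5252+x/1e3*.999+y/1e3*.045,-.222-x/1e3*.045+y/1e3*.999,.05]; print((proj(m,X)-[110,150])*[2.2,4])
"
```

```text
time_s: 18.35
ee_pos: [0.4883, 0.0946, 0.1329]
eef_rot: [-3.141, -0.002, 3.098]
force: [0.6, -0.1, -1.8]
grip_width: 0.0128
time_s: 18.98
ee_pos: [0.5181, -0.1705, 0.1328]
eef_rot: [3.141, -0.002, 3.097]
force: [0.9, 0.5, 0.0]
grip_width: 0.0133
time_s: 19.6
ee_pos: [0.525, -0.2215, 0.0998]
eef_rot: [-3.141, 0.0, 3.098]
force: [0.3, 0.8, -0.6]
grip_width: 0.0131
[ 0.52512154 -0.22159015  0.10004292]
[321.76957629 172.68566149]
[405.80189081 172.87923444]
```

View pics/w10c.png

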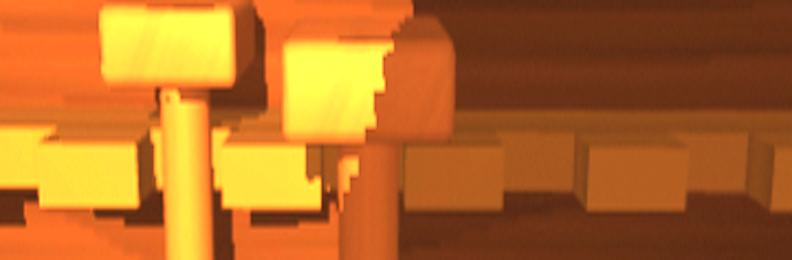

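```bash
python3 -m creep '{"xyz":[[0,-1,22],[0,0,14],[0,0,10],[0,0,0]],"spin":[0,0,0,0]}'
python3 -m creep '{"xyz":[[0,0,0],[0,0,0],[0,0,0]],"spin":[0,0,0]}' 30
python3 -m creep '{"xyz":[[0,0,-30],[0,0,-40],[0,0,0]],"spin":[0,0,0]}'
python3 -c "
from h import *
cv2.imwrite('pics/w11.png',ctrl.camera('wrist')[:,:,::-1])"; python3 cols.py top top5
```

```text
time_s: 20.15
ee_pos: [0.5249, -0.2229, 0.0533]
eef_rot: [-3.142, 0.0, 3.098]
force: [-0.3, 0.7, -1.0]
grip_width: 0.0134
time_s: 20.52
ee_pos: [0.5248, -0.223, 0.0536]
eef_rot: [-3.141, 0.0, 3.097]
force: [0.0, 0.6, 0.4]
grip_width: 0.0299
time_s: 20.9
ee_pos: [0.5259, -0.2235, 0.1264]
eef_rot: [-3.139, 0.005, 3.097]
force: [-0.9, -0.2, -0.3]
grip_width: 0.03
top 314 px [113. 244.] xy [0.5954 0.3712] len 0.113 yaw 0.158
top 668 px [303. 258.] xy [ 0.5276 -0.0774] len 0.122 yaw -0.055
top 297 px [113. 298.] xy [0.4688 0.3726] len 0.108 yaw -0.11
tcp [ 0.5251 -0.2231  0.1244] [-3.141e+00  2.000e-03  3.097e+00]
```

View pics/w11.png

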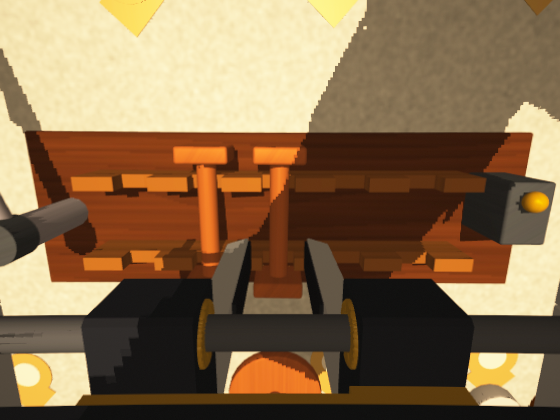

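View pics/top5.png

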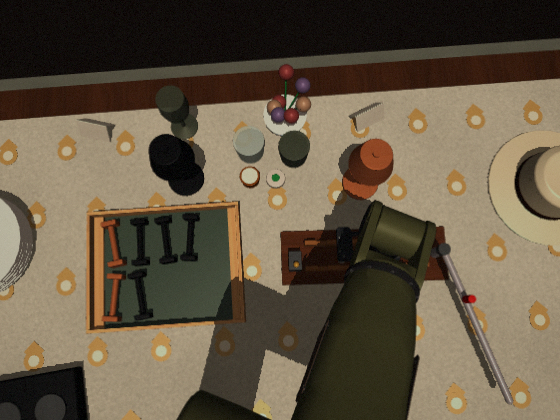

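```bash
python3 -m creep '{"xyz":[[7.5,54,0],[7.5,54,0],[7.5,54,0],[7.5,54,0],[7.5,54,0]],"spin":[0,0,0,0,0]}' 26
python3 -m creep '{"xyz":[[7.5,54,0],[7.5,54,0],[7.5,54,0],[7.5,54,0],[7.5,54,0]],"spin":[0,0,0,0,0]}'
python3 -m creep '{"xyz":[[7.5,54,0],[0,0,0],[0,0,0]],"spin":[0.07,0,0]}'
python3 cols.py wrist w12
```

```text
time_s: 21.62
ee_pos: [0.4982, 0.0501, 0.1222]
eef_rot: [-3.141, -0.002, 3.097]
force: [0.5, -0.0, 0.4]
grip_width: 0.0264
time_s: 22.25
ee_pos: [0.4728, 0.3214, 0.122]
eef_rot: [-3.14, -0.002, 3.097]
force: [1.7, -0.1, -0.4]
grip_width: 0.0265
time_s: 22.62
ee_pos: [0.4682, 0.3735, 0.1221]
eef_rot: [-3.14, -0.001, 3.028]
force: [0.8, -0.5, -0.3]
grip_width: 0.0262
wrist 4360 px [282. 233.] xy [0.4804 0.3768] len 0.128 yaw -0.11
tcp [0.4682 0.3735 0.1221] [-3.140e+00 -1.000e-03  3.028e+00]
```

View pics/w12.png

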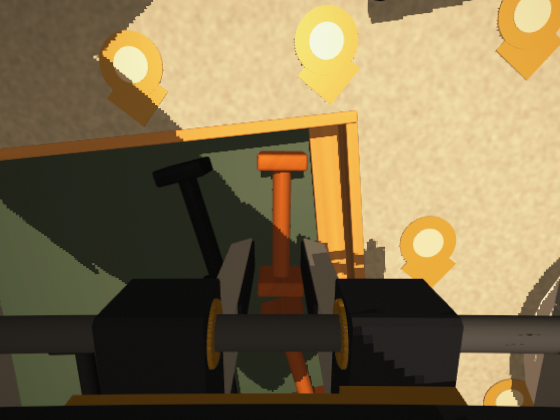

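```bash
python3 -m creep '{"xyz":[[-2,3,30],[0,0,35],[0,0,18],[0,0,0]],"spin":[0,0,0,0]}'
python3 -m creep '{"xyz":[[0,0,0],[0,0,0],[0,0,0],[0,0,0]],"spin":[0,0,0,0]}' 0 30
```

```text
time_s: 23.18
ee_pos: [0.4708, 0.376, 0.0397]
eef_rot: [-3.14, -0.001, 3.026]
force: [0.3, 0.3, 1.3]
grip_width: 0.0263
time_s: 23.68
ee_pos: [0.4715, 0.3772, 0.0418]
eef_rot: [3.14, 0.002, 3.027]
force: [-1.0, -1.9, 7.8]
grip_width: 0.013
```

```bash
python3 -m creep '{"xyz":[[0,0,-30],[0,0,-35],[0,0,-35],[0,0,0]],"spin":[0,0,0,0]}'
python3 -c "
from h import *
cv2.imwrite('pics/w13.png',ctrl.camera('wrist')[:,:,::-1])"
```

```text
time_s: 24.18
ee_pos: [0.4717, 0.3776, 0.1434]
eef_rot: [3.138, 0.004, 3.027]
force: [0.1, -0.2, -1.6]
grip_width: 0.0129
```

View pics/w13.png

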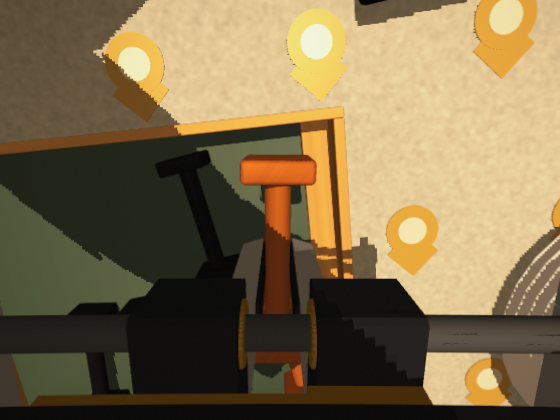

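```bash
python3 -m creep '{"xyz":[[0,0,0],[-8.1,-54.5,0],[-8.1,-54.5,0],[-8.1,-54.5,0],[-8.1,-54.5,0]],"spin":[-0.07,0,0,0,0]}'
python3 -m creep '{"xyz":[[-8.1,-54.5,0],[-8.1,-54.5,0],[-8.1,-54.5,0],[-8.1,-54.5,0],[-8.1,-54.5,0]],"spin":[0,0,0,0,0]}'
python3 -m creep '{"xyz":[[-8.1,-54.5,0],[0,0,20],[0,0,15],[0,0,0],[0,0,0]],"spin":[0,0,0,0,0]}'
python3 -c "
from h import *
im=ctrl.camera('wrist')[:,:,::-1]
cv2.imwrite('pics/w14.png',im)
cv2.imwrite('pics/w14c.png',cv2.convertScaleAbs(cv2.resize(im[150:215,110:470],None,fx=2.2,fy=4,interpolation=cv2.INTER_CUBIC),alpha=1.8))
"
```

```text
time_s: 24.85
ee_pos: [0.4929, 0.1558, 0.139]
eef_rot: [-3.141, -0.002, 3.097]
force: [1.1, 0.4, -1.2]
grip_width: 0.0129
time_s: 25.48
ee_pos: [0.5214, -0.118, 0.139]
eef_rot: [3.141, -0.002, 3.097]
force: [1.2, 0.5, -0.6]
grip_width: 0.0131
time_s: 26.1
ee_pos: [0.5279, -0.1706, 0.1058]
eef_rot: [-3.141, 0.0, 3.098]
force: [0.5, -0.1, -1.8]
grip_width: 0.013
```

View pics/w14c.png

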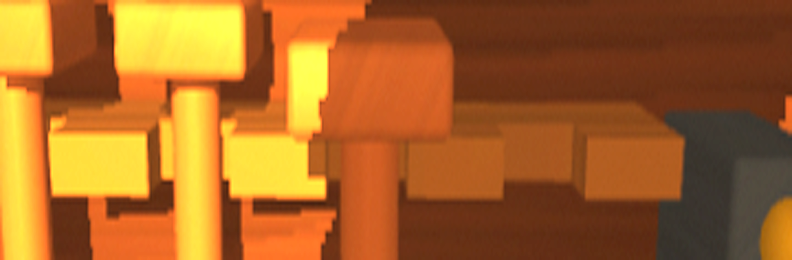

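```bash
python3 -m creep '{"xyz":[[0,-0.5,22],[0,0,14],[0,0,8],[0,0,0]],"spin":[0,0,0,0]}'
python3 -m creep '{"xyz":[[0,0,2],[0,0,0]],"spin":[0,0]}'
```

```text
time_s: 26.65
ee_pos: [0.5276, -0.1715, 0.0612]
eef_rot: [3.141, -0.001, 3.097]
force: [0.2, 0.2, -1.2]
grip_width: 0.0134
time_s: 26.9
ee_pos: [0.5279, -0.1718, 0.0599]
eef_rot: [-3.141, 0.001, 3.097]
force: [-0.7, -0.6, -1.9]
grip_width: 0.0132
```

```bash
python3 -m creep '{"xyz":[[0,0,0],[0,0,0],[0,0,0]],"spin":[0,0,0]}' 30
python3 -m creep '{"xyz":[[0,0,-30],[0,0,-40],[0,0,0]],"spin":[0,0,0]}'
python3 cols.py wrist w15; python3 cols.py top top6
```

```text
time_s: 27.28
ee_pos: [0.5277, -0.1717, 0.0596]
eef_rot: [-3.142, 0.0, 3.097]
force: [-1.2, -0.4, 0.8]
grip_width: 0.03
time_s: 27.65
ee_pos: [0.5289, -0.1721, 0.1323]
eef_rot: [-3.14, 0.005, 3.097]
force: [-1.1, -0.8, -0.3]
grip_width: 0.0301
wrist 2534 px [395. 258.] xy [ 0.5656 -0.0786] len 0.083 yaw 1.529
tcp [ 0.5289 -0.1721  0.1323] [-3.14   0.005  3.097]
top 303 px [113. 244.] xy [0.5956 0.3712] len 0.113 yaw 0.142
top 290 px [426. 236.] xy [ 0.5571 -0.3726] len 0.088 yaw 1.492
top 362 px [293. 250.] xy [ 0.5489 -0.055 ] len 0.079 yaw -0.083
top 357 px [417. 253.] xy [ 0.5163 -0.3458] len 0.067 yaw -1.56
top 430 px [420. 273.] xy [ 0.4688 -0.3486] len 0.106 yaw 1.525
tcp [ 0.5281 -0.1718  0.1304] [-3.141e+00  2.000e-03  3.097e+00]
```

View pics/w15.png

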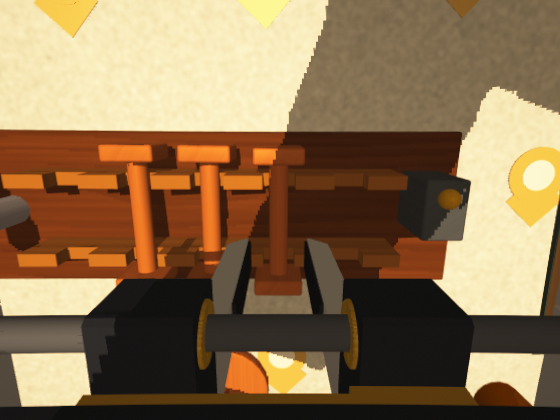

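View pics/top6.png

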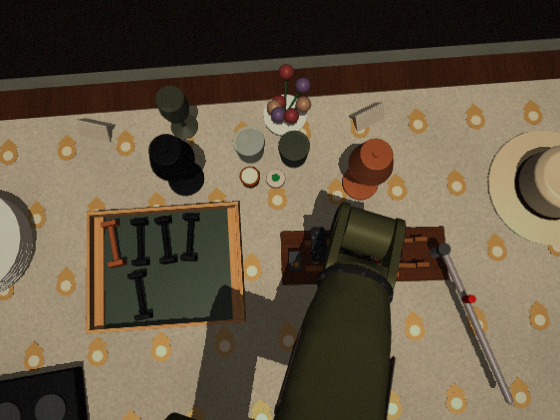

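```bash
python3 -m creep '{"xyz":[[-4.4,54.8,0],[-4.4,54.8,0],[-4.4,54.8,0],[-4.4,54.8,0],[-4.4,54.8,0]],"spin":[0,0,0,0,0]}' 26
python3 -m creep '{"xyz":[[-4.4,54.8,0],[-4.4,54.8,0],[-4.4,54.8,0],[-4.4,54.8,0],[-4.4,54.8,0]],"spin":[0,0,0,-0.097,-0.097]}'
python3 -m creep '{"xyz":[[0,0,0],[0,0,0],[0,0,0]],"spin":[0,0,0]}'
python3 cols.py wrist w16
```

```text
time_s: 28.38
ee_pos: [0.5612, 0.1028, 0.128]
eef_rot: [-3.141, -0.002, 3.097]
force: [0.7, 0.1, 0.2]
grip_width: 0.0261
time_s: 29.0
ee_pos: [0.5902, 0.3757, 0.1275]
eef_rot: [-3.141, -0.002, -2.989]
force: [1.0, -0.2, 0.3]
grip_width: 0.026
time_s: 29.38
ee_pos: [0.5908, 0.3729, 0.1291]
eef_rot: [-3.141, -0.001, -2.994]
force: [0.6, -0.8, 0.5]
grip_width: 0.026
wrist 2944 px [279. 229.] xy [0.6002 0.3766] len 0.114 yaw 0.156
tcp [0.5908 0.3729 0.1291] [-3.141e+00 -1.000e-03 -2.994e+00]
```

View pics/w16.png

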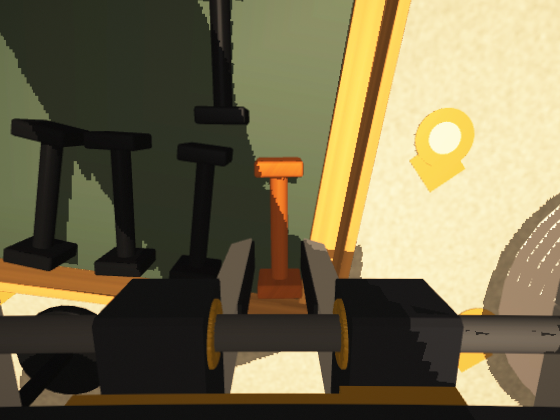

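```bash
python3 -m creep '{"xyz":[[-8,1,35],[0,0,35],[0,0,21],[0,0,0]],"spin":[0,0,0,0]}'
python3 -m creep '{"xyz":[[0,0,0],[0,0,0],[0,0,0],[0,0,0]],"spin":[0,0,0,0]}' 0 30
python3 -m creep '{"xyz":[[0,0,-30],[0,0,-35],[0,0,-35],[0,0,0]],"spin":[0,0,0,0]}'
python3 -c "
from h import *
cv2.imwrite('pics/w17.png',ctrl.camera('wrist')[:,:,::-1])"
```

```text
time_s: 29.92
ee_pos: [0.598, 0.3757, 0.0373]
eef_rot: [-3.141, -0.002, -2.993]
force: [0.5, -0.0, 0.5]
grip_width: 0.0258
time_s: 30.42
ee_pos: [0.599, 0.3768, 0.0402]
eef_rot: [3.141, 0.002, -2.992]
force: [-0.1, -1.4, 6.8]
grip_width: 0.0131
time_s: 30.92
ee_pos: [0.5993, 0.377, 0.1419]
eef_rot: [3.14, 0.005, -2.992]
force: [0.1, -0.1, -2.2]
grip_width: 0.0129
```

View pics/w17.png

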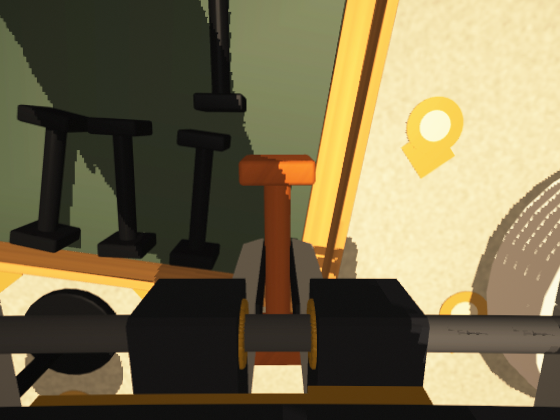

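```bash
python3 -m creep '{"xyz":[[0,0,0],[0,0,0],[5.1,-55.3,0],[5.1,-55.3,0],[5.1,-55.3,0]],"spin":[0.097,0.097,0,0,0]}'
python3 -m creep '{"xyz":[[5.1,-55.3,0],[5.1,-55.3,0],[5.1,-55.3,0],[5.1,-55.3,0],[5.1,-55.3,0]],"spin":[0,0,0,0,0]}'
python3 -m creep '{"xyz":[[5.1,-55.3,0],[0,0,20],[0,0,15],[0,0,0],[0,0,0]],"spin":[0,0,0,0,0]}'
python3 -c "
from h import *
im=ctrl.camera('wrist')[:,:,::-1]
cv2.imwrite('pics/w18.png',im)
"
```

```text
time_s: 31.6
ee_pos: [0.5745, 0.2096, 0.1366]
eef_rot: [-3.141, -0.002, 3.098]
force: [0.5, -0.1, -1.1]
grip_width: 0.013
time_s: 32.22
ee_pos: [0.5368, -0.0653, 0.137]
eef_rot: [3.141, -0.002, 3.097]
force: [-0.2, 0.8, -1.5]
grip_width: 0.013
time_s: 32.85
ee_pos: [0.5307, -0.1182, 0.1036]
eef_rot: [-3.142, 0.0, 3.098]
force: [0.3, -0.6, -0.2]
grip_width: 0.0135
```

View pics/w18.png

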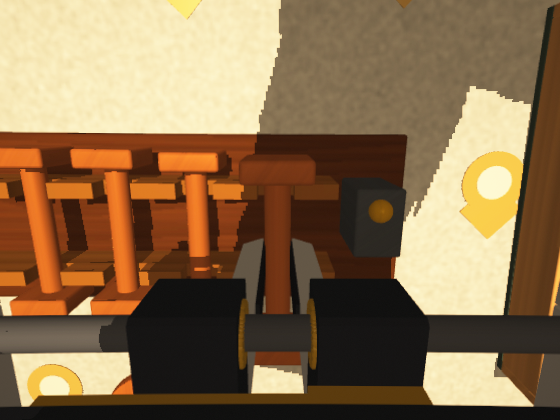

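```bash
python3 -m creep '{"xyz":[[0,-0.5,22],[0,0,14],[0,0,8],[0,0,0]],"spin":[0,0,0,0]}'
python3 -m creep '{"xyz":[[0,0,1.5],[0,0,0]],"spin":[0,0]}'
python3 -m creep '{"xyz":[[0,0,0],[0,0,0],[0,0,0]],"spin":[0,0,0]}' 30
python3 -m creep '{"xyz":[[0,0,-30],[0,0,-40],[0,0,-30],[0,0,0]],"spin":[0,0,0,0]}'
python3 cols.py wrist w19; python3 cols.py top top7
```

```text
time_s: 33.4
ee_pos: [0.5304, -0.1192, 0.0593]
eef_rot: [3.141, -0.001, 3.097]
force: [0.3, 0.0, -1.0]
grip_width: 0.0128
time_s: 33.65
ee_pos: [0.5306, -0.1193, 0.0583]
eef_rot: [-3.141, 0.001, 3.097]
force: [-0.7, -0.3, -1.4]
grip_width: 0.013
time_s: 34.02
ee_pos: [0.5305, -0.1193, 0.0581]
eef_rot: [-3.142, 0.0, 3.097]
force: [-0.2, 0.1, 0.1]
grip_width: 0.0302
time_s: 34.52
ee_pos: [0.5313, -0.1195, 0.1601]
eef_rot: [-3.141, 0.004, 3.097]
force: [0.7, 0.8, -0.7]
grip_width: 0.03
tcp [ 0.5313 -0.1195  0.1601] [-3.141  0.004  3.097]
top 295 px [422. 233.] xy [ 0.5644 -0.3655] len 0.109 yaw 1.336
top 1275 px [412. 255.] xy [ 0.5138 -0.3346] len 0.142 yaw 1.538
tcp [ 0.5306 -0.1193  0.1583] [-3.141e+00  1.000e-03  3.097e+00]
```

View pics/w19.png

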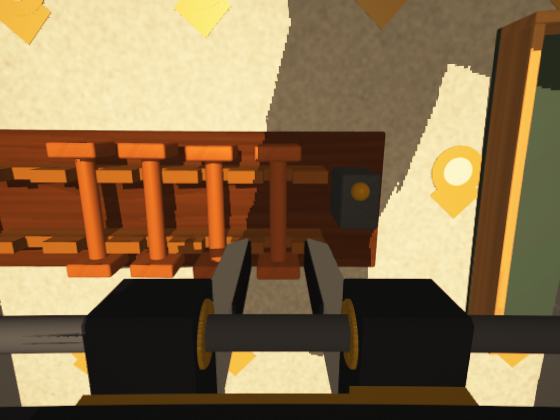

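View pics/top7.png

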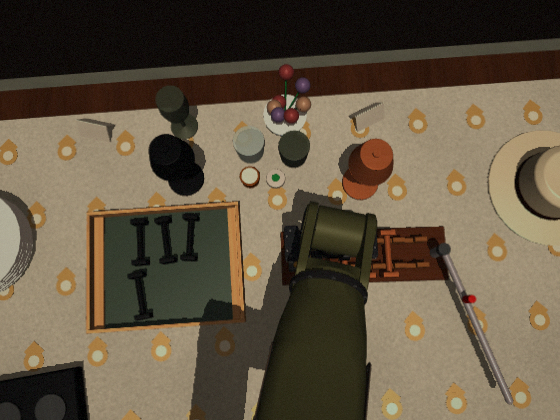

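```bash
python3 -m creep '{"xyz":[[19,-52,-20],[19,-52,0],[19,-52,0],[19,-52,0],[19,-52,0]],"spin":[0,0,0,0,0]}' 50 20
python3 -m creep '{"xyz":[[19,-52,0],[0,0,0],[0,0,0]],"spin":[0,0,0]}'
python3 - <<'E'
from h import *
im=ctrl.camera('wrist'); cv2.imwrite('pics/w20.png',im[:,:,::-1])
m=ctrl.camera_model('wrist'); o=ctrl.get_obs(); print(o['ee_pos'],o['qpos'][5])
b,g,r=[im[:,:,i].astype(float)+1 for i in (2,1,0)]
k=((r>90)&(g/r<.3)&(b/r<.3)).astype(np.uint8)
n,l,st,ce=cv2.connectedComponentsWithStats(k)
for i in range(1,n):
    if st[i,4]>50: print(st[i],ce[i],onplane(m,*ce[i],.107))
E
```

```text
time_s: 35.25
ee_pos: [0.4228, -0.376, 0.1764]
eef_rot: [3.14, -0.002, 3.097]
force: [0.2, 0.9, 0.3]
grip_width: 0.05
time_s: 35.62
ee_pos: [0.4026, -0.4253, 0.1767]
eef_rot: [3.14, -0.001, 3.097]
force: [0.6, -0.5, 0.3]
grip_width: 0.05
[ 0.40297545 -0.42495142  0.17707014] -2.401719881209386
[263 212  26  38 740] [275.16621622 231.8972973 ] [ 0.40475832 -0.42556824  0.107     ]
```

View pics/w20.png

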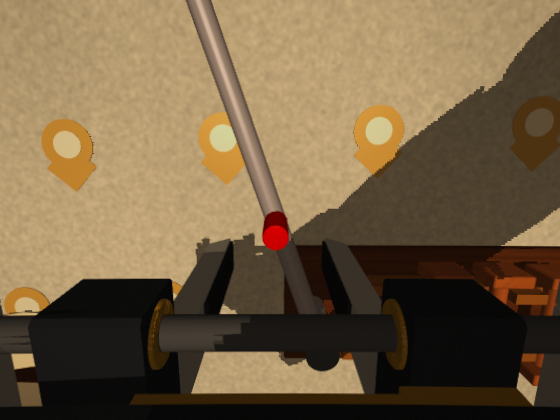

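```bash
python3 -m creep '{"xyz":[[0,-1,30],[0,0,28],[0,0,0],[0,0,0]],"spin":[0,0,0,0]}' 50 20
python3 -m creep '{"xyz":[[0,0,0],[0,0,0],[0,0,0],[0,0,0]],"spin":[0,0,0,0]}' 0 20
python3 -c "
import numpy as np
a=np.linspace(1.89,.25,11);print(np.round(np.c_[np.diff(120*np.sin(a)),np.diff(120*np.cos(a))],1).tolist())
a=np.linspace(.25,-.0,5);print(np.round(np.c_[np.diff(120*np.sin(a)),np.diff(120*np.cos(a))],1).tolist())"
```

```text
time_s: 36.17
ee_pos: [0.4034, -0.4267, 0.1211]
eef_rot: [-3.141, 0.001, 3.098]
force: [0.6, 0.0, 0.4]
grip_width: 0.0499
time_s: 36.67
ee_pos: [0.4027, -0.4267, 0.1201]
eef_rot: [3.141, 0.0, 3.097]
force: [-0.5, 3.3, 1.1]
grip_width: 0.0174
[[4.6, 19.1], [1.4, 19.6], [-1.8, 19.6], [-5.0, 19.0], [-8.0, 18.0], [-10.8, 16.4], [-13.4, 14.4], [-15.5, 12.1], [-17.3, 9.4], [-18.6, 6.4]]
[[-7.3, 1.6], [-7.4, 1.2], [-7.5, 0.7], [-7.5, 0.2]]
```

```bash
python3 -m creep '{"xyz":[[4.6,19,0],[1.4,19.6,0],[-1.8,19.6,0],[-5,19,0],[-8,18,0]],"spin":[0,0,0,0,0]}' 0 15
python3 -m creep '{"xyz":[[0,0,0]],"spin":[0]}'
python3 -m creep '{"xyz":[[-10.8,16.4,0],[-13.4,14.4,0],[-15.5,12.1,0],[-17.3,9.4,0],[-18.6,6.4,0]],"spin":[0,0,0,0,0]}'
python3 -m creep '{"xyz":[[0,0,0]],"spin":[0]}'
```

```text
time_s: 37.3
ee_pos: [0.4162, -0.3311, 0.12]
eef_rot: [-3.141, 0.0, 3.097]
force: [-1.9, -3.4, -1.7]
grip_width: 0.0179
time_s: 37.42
ee_pos: [0.4165, -0.3306, 0.1199]
eef_rot: [3.141, -0.0, 3.099]
force: [-2.2, 2.7, 1.7]
grip_width: 0.0177
time_s: 38.05
ee_pos: [0.4951, -0.2762, 0.1199]
eef_rot: [3.142, -0.0, 3.098]
force: [-2.6, -4.7, 1.0]
grip_width: 0.0181
time_s: 38.17
ee_pos: [0.4956, -0.2761, 0.1199]
eef_rot: [3.141, 0.001, 3.099]
force: [1.7, 1.8, 2.8]
grip_width: 0.0175
```

```bash
python3 -m creep '{"xyz":[[-7.3,1.6,0],[-7.4,1.2,0],[-7.5,0.7,0],[0,0,0]],"spin":[0,0,0,0]}' 0 35
python3 -m creep '{"xyz":[[-4,0.2,0],[0,0,0]],"spin":[0,0]}'
python3 -m creep '{"xyz":[[-4,0,0],[0,0,0]],"spin":[0,0]}'
```

```text
time_s: 38.67
ee_pos: [0.5166, -0.2736, 0.1199]
eef_rot: [3.14, 0.0, 3.097]
force: [1.3, 5.6, 2.0]
grip_width: 0.0176
time_s: 38.92
ee_pos: [0.5202, -0.2735, 0.1199]
eef_rot: [3.14, -0.0, 3.097]
force: [0.4, 6.5, 2.1]
grip_width: 0.0172
time_s: 39.17
ee_pos: [0.5242, -0.2735, 0.1199]
eef_rot: [3.139, -0.001, 3.097]
force: [-0.4, 7.6, 2.9]
grip_width: 0.0167
```

Run:
```python
from h import *
for n in ('wrist','scene','top'):
    im=ctrl.camera(n); cv2.imwrite(f'pics/{n}K.png',im[:,:,::-1])
m=ctrl.camera_model('scene'); im=cv2.imread('pics/sceneK.png'); cv2.imwrite('pics/sceneKc.png',cv2.resize(im[110:240,180:340],None,fx=4,fy=4,interpolation=cv2.INTER_CUBIC))
```

```text
(no output)
```

View pics/wristK.png

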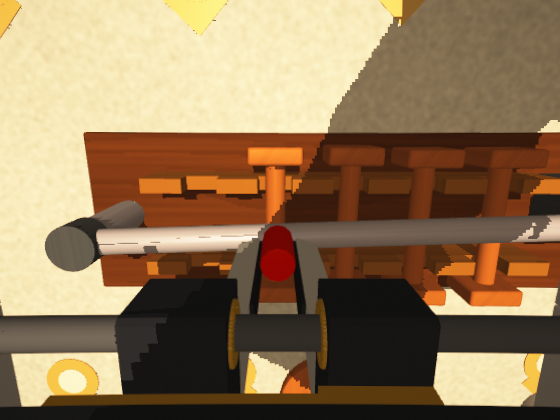

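View pics/sceneKc.png

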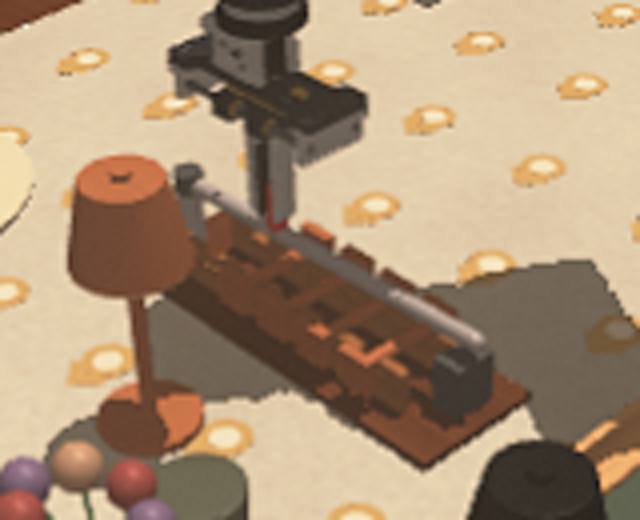

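Run:
```python
from h import *
m=ctrl.camera_model('wrist')
k=onplane(m,278,266,.126);print('knob',k)
P=[onplane(m,u,v,.08) for u,v in ((120,241),(200,239),(340,235.5),(420,233),(500,230))]
for p in P: print(p.round(4))
p=np.polyfit([q[1] for q in P],[q[0] for q in P],1);print('bar slope dx/dy',p, 'theta',np.arctan(-p[0])+.045)
e=[onplane(m,86,133,.01),onplane(m,430,132,.01)];print(e,(e[1]-e[0])[0]/(e[1]-e[0])[1])
```

```text
knob [ 0.51930197 -0.27212908  0.126     ]
[ 0.5179 -0.3692  0.08  ]
[ 0.5189 -0.3201  0.08  ]
[ 0.5206 -0.2337  0.08  ]
[ 0.5212 -0.1848  0.08  ]
[ 0.5214 -0.1368  0.08  ]
bar slope dx/dy [0.015551   0.52386592] theta 0.02945024935609262
[array([ 0.45234737, -0.4162468 ,  0.01      ]), array([ 0.46334343, -0.15183597,  0.01      ])] 0.04158700972547838
```

View pics/topK.png

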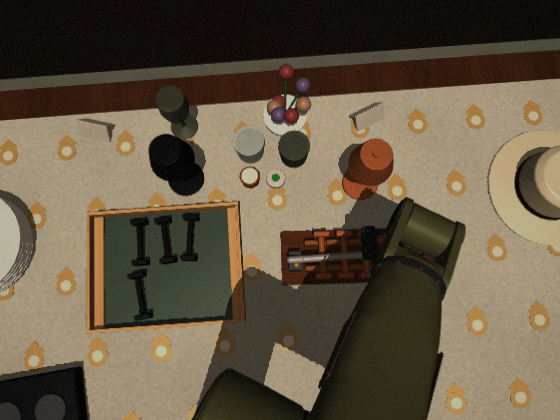

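```bash
python3 -m creep '{"xyz":[[0,0,0],[0,0,0],[0,0,0]],"spin":[0,0,0]}' 45
python3 -m creep '{"xyz":[[0,0,-50],[0,0,-20],[45,0,0],[0,0,0],[0,0,0]],"spin":[0,0,0,0,0]}'
python3 - <<'E'
from h import *
for n in ('wrist','top'):
    im=ctrl.camera(n); cv2.imwrite(f'pics/{n}L.png',im[:,:,::-1])
    m=ctrl.camera_model(n)
    b,g,r=[im[:,:,i].astype(float)+1 for i in (2,1,0)]
    k=((r>60)&(g/r<.25)&(b/r<.25)).astype(np.uint8)
    nn,l,st,ce=cv2.connectedComponentsWithStats(k)
    for i in range(1,nn):
        if st[i,4]>20: print(st[i],ce[i],onplane(m,*ce[i],.107))
E
```

```text
time_s: 39.7
ee_pos: [0.5241, -0.2747, 0.1199]
eef_rot: [-3.142, -0.0, 3.097]
force: [-0.2, 0.7, 0.3]
grip_width: 0.043
time_s: 40.33
ee_pos: [0.4796, -0.2728, 0.1902]
eef_rot: [-3.141, 0.001, 3.097]
force: [-0.8, -0.2, 1.1]
grip_width: 0.0446
[267 253  25  42 836] [278.95454545 274.38875598] [ 0.5202386  -0.27236848  0.107     ]
```

View pics/wristL.png

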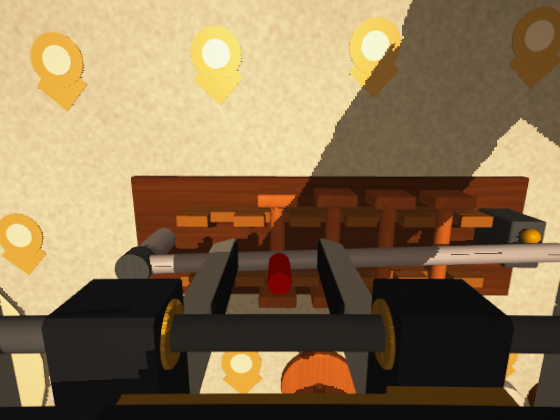

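```bash
python3 -m creep '{"xyz":[[0,0,0],[0,0,36],[0,0,36],[0,0,0]],"spin":[0,0,0,0]}' 0 20
python3 -m creep '{"xyz":[[-16,0,0],[-6,0,0],[0,0,0]],"spin":[0,0,0]}'
python3 -m creep '{"xyz":[[-2,0,0],[0,0,0]],"spin":[0,0]}'
python3 -m creep '{"xyz":[[-2,0,0],[0,0,0]],"spin":[0,0]}'
```

```text
time_s: 40.92
ee_pos: [0.4785, -0.2719, 0.1158]
eef_rot: [3.139, -0.004, 3.097]
force: [0.4, 0.0, -0.1]
grip_width: 0.0087
time_s: 41.3
ee_pos: [0.5016, -0.2736, 0.1187]
eef_rot: [-3.141, 0.001, 3.098]
force: [0.2, 0.8, -0.5]
grip_width: 0.0007
time_s: 41.55
ee_pos: [0.5031, -0.2736, 0.1181]
eef_rot: [-3.142, 0.0, 3.097]
force: [0.4, 0.4, -0.1]
grip_width: 0.0006
time_s: 41.8
ee_pos: [0.5049, -0.2736, 0.118]
eef_rot: [3.141, -0.001, 3.097]
force: [-4.1, 0.9, 2.0]
grip_width: 0.0001
```

```bash
python3 -m creep '{"xyz":[[-2,0,0],[0,0,0]],"spin":[0,0]}'
python3 -m creep '{"xyz":[[-1.5,0,0],[0,0,0]],"spin":[0,0]}'
```

```text
time_s: 42.05
ee_pos: [0.5054, -0.2737, 0.1179]
eef_rot: [3.141, -0.005, 3.097]
force: [-17.8, 2.4, 10.6]
grip_width: 0.0003
time_s: 42.3
ee_pos: [0.5057, -0.2737, 0.1178]
eef_rot: [3.14, -0.008, 3.097]
force: [-29.2, 3.7, 16.2]
grip_width: 0.0009
```

At TCP x of about 0.505 the bar meets a hard stop, which matches the shut position. I'll back off and check.

```bash
python3 -m creep '{"xyz":[[20,0,0],[0,0,-50],[30,0,-30],[40,0,-20],[0,0,0]],"spin":[0,0,0,0,0]}'
python3 -m creep '{"xyz":[[50,40,-10],[40,50,0],[0,50,0],[0,0,0]],"spin":[0,0,0,0]}'
python3 - <<'E'
from h import *
for n in ('wrist','top','scene'):
    im=ctrl.camera(n); cv2.imwrite(f'pics/{n}M.png',im[:,:,::-1])
im=cv2.imread('pics/topM.png'); cv2.imwrite('pics/topMc.png',cv2.resize(im[195:335,80:460],None,fx=2.1,fy=3,interpolation=cv2.INTER_CUBIC))
im=cv2.imread('pics/sceneM.png'); cv2.imwrite('pics/sceneMc.png',cv2.resize(im[130:290,180:400],None,fx=3,fy=3,interpolation=cv2.INTER_CUBIC))
E
```

```text
time_s: 42.92
ee_pos: [0.418, -0.2702, 0.2198]
eef_rot: [-3.14, 0.003, 3.096]
force: [-0.5, 0.6, 1.0]
grip_width: 0.0003
time_s: 43.42
ee_pos: [0.3381, -0.1268, 0.2277]
eef_rot: [-3.142, 0.001, 3.101]
force: [1.3, -1.5, -0.0]
grip_width: 0.0002
```

View pics/wristM.png

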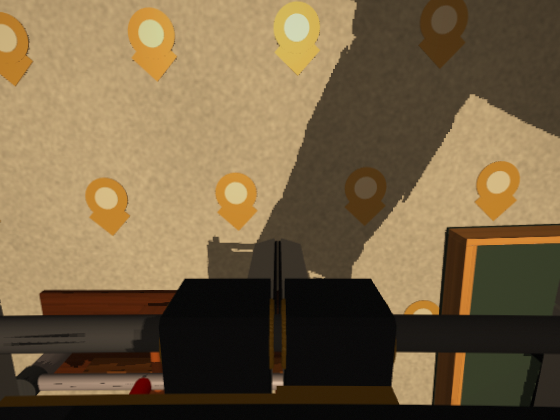

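View pics/sceneMc.png

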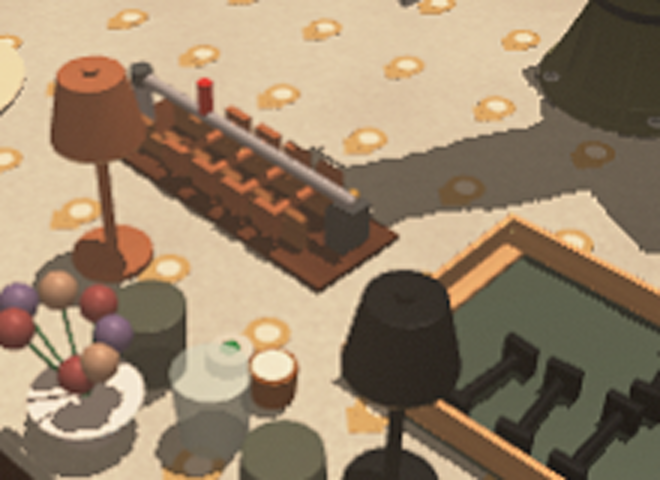

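View pics/topM.png

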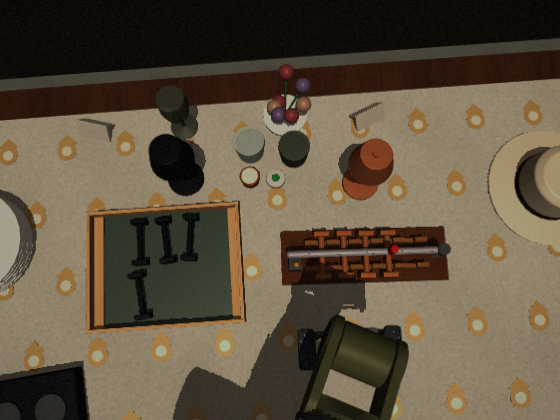

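Run:
```python
from h import *
m=ctrl.camera_model('top'); im=cv2.imread('pics/topM.png').astype(float); 
a=cv2.imread('pics/top0.png').astype(float)
d=np.abs(im-a).max(2)[60:200,60:420]; print('changed px lamps/glasses',(d>40).sum(), np.argwhere(d>40)[:3]+[60,60] if (d>40).any() else '')
g=im.max(2)-im.min(2); 
xs=[];ys=[]
for u in list(range(300,330,4))+list(range(405,438,4)):
    col=im[240:265,u].min(1); w=np.clip(col-90,0,None); 
    if w.sum()>0: xs.append(u); ys.append(240+(w*np.arange(25)).sum()/w.sum())
P=np.array([onplane(m,u,v,.088)[:2] for u,v in zip(xs,ys)]); s=np.polyfit(P[:,1],P[:,0],1); print(np.arctan(-s[0])+.045)
```

```text
changed px lamps/glasses 0 
-0.0007002718625395282
```

Bar angle measures about 0.00 rad, and the picture area with the lamps and glasses has not changed. Handing in.

```bash
python3 -c "
from station import ctrl
print(ctrl.hand_in())"
```

```text
the job is handed in; nothing more can be done
None
```

The job is done and handed in at about 44 s of the 210 s allowed. The lamp next to the rack is bronze, so I swung the keeper bar open to its stop (about 1.9 rad). I then laid all four bronze columns in grooves 1 to 4, leaving the four black ones in the crate, and closed the bar.

**Closing the bar:** my gripped knob slipped a little as I closed the bar, leaving it at about 0.03 rad. I let go and pushed the knob from behind with closed fingers until it met a hard stop. The wrist force there reached about 30 N, well under the limit.

**Last checks:**
- The bar measured about 0.00 rad, past its catch.
- The four bronze columns were seated in the rack and the black ones were still in the crate.
- The lamps and glasses showed no change against the first overhead picture.
- The arm was clear of everything.

**Disagreement:** the overhead and wrist cameras differed by about 4 mm in y at the rack. I used a value in between, which gripping the knob confirmed. No check failed at the end.

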